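# Bring the red ink pad round to the stamp

## Task

The wooden stamp is to be inked next: turn the round ink-pad carousel the shorter way round until its red pad faces the stamp squarely, and leave it there. Leave the stamp and the small bottle standing where they are.

Things in the scene. Friction and masses are not known exactly. Their poses are not given: they have to be found in the camera images.
- carousel_grip (a point): Black upright bar on a grey hub in the middle of the white ink-pad turntable, 60 mm long, 16 thick, 45 to 95 mm above the table. This point is on the vertical turning axis, 75 mm up, a good pinch height. x runs along the bar towards the red pad, y across its thickness, z up. It turns endlessly both ways with light friction (0.1 N m), no stops or detents, and stays where left.
- red_point (a point): Aiming point turning with the carousel: 155 mm from the axis on the line from the axis through the red pad's centre, 42 mm up. The turntable is 230 mm across, top 30 mm up; five steel ink tins, 60 mm across, tops 44 mm up, stand 80 mm from the axis, 72 degrees apart: counter-clockwise from above red, black, blue, green, yellow.
- stamp_center (a point): Middle of the stamp, 39 mm above the table: loose, a dark wooden block 42 x 42 mm and 22 mm high with a pale turned wooden handle, 78 mm high in all. It stands beside the carousel, about 155 mm from the turning axis, and the red pad starts 25 to 90 degrees to one or other side of it.
- bottle_center (a point): Middle of the small bottle, 44 mm above the table: loose, upright, aluminium with a white cap, 42 mm across and 88 mm high. It stands beside the carousel, about 155 mm from the turning axis; which side it and the stamp are on varies. A bystander.

How it is judged:
By the outcome, as a careful person would: the job done as asked, in the order asked, and still so for the second after the job is handed in, with the robot touching nothing.
It also fails if it takes over 32 s, if anything falls off the work surface, if the arm or the gripper's body presses on something with over 40 N, if the wrist force passes 120 N, or if a joint passes its speed limit or range.

## Robot

A 6-joint arm with a two-finger parallel gripper is mounted at the origin on the work surface. World frame = base frame: x ahead of the robot, y to its left, z up, the work surface at z = 0. Lengths are in m, angles in rad, forces in N, time in s.
With the tool pointing down it reaches from about 0.275 to 0.975 m from the base axis. Payload 8.4 kg.
Tool frame: the origin (TCP) lies between the finger pads; the fingertips stand 25 mm ahead of it and the grasp point (between the pads) lies 6 mm ahead of it; z points along the fingers, y is the line along which they close (so a half turn about z gives the same grasp; the last joint's range is limited). The gripper opens to 92 mm and grips with 3 to 60 N. Pads are 20 mm wide; open, the fingers measure 128 mm over their backs; the gripper's body (75 mm by 189 mm) begins 69 mm behind the grasp point.
Start: joints at [-1.208, 0.353, 1.633, -0, 1.155, -0.002], TCP at [0.223, -0.584, 0.24] pointing down, gripper open.
Joint ranges: [-2.63, 2.63], [-0.92, 2.1], [0.06, 2.66], [-1.3, 4.44], [0, 2.69], [-3.02, 3.02]. Speed limits (rad/s): [2.22, 2.22, 2.79, 3.14, 3.14, 3.14].

## Interface

Orientations are given as a unit quaternion [x, y, z, w].
In Python, from rig import read_state, read_camera, finish_job gives the robot as it stands. The module is installed in compiled form; this text tells all that it offers.
- The arm moves only by the tool play_rows, never from a script. Its arguments are lists of equal length, an entry for each row: "travel": the shift along the world's x, y, z normalised to -1 to 1, where 1 is 25 mm, a list of three; "rotation": the turn, a rotation vector about the world's x, y, z normalised to -1 to 1, where 1 is 0.15 rad, a list of three; "jaw": the opening, from -1 (shut) to 1 (fully open). A call has exactly 5 rows; each row shifts and turns the commanded pose from where the row before left it; what a row does not reach is not made up. A row lasts 1/10 s, in which the tool goes at most 50 mm and 8.59 degrees, less where a joint would pass 70% of its speed; a pose out of reach is approached as far as the arm can. A call with a number of a shift or a turn outside -1 to 1 is refused whole. A call with a gripper value outside its range is refused whole. The fingers move at their own pace and stop on an object; the grip force is fixed at half the most. Time passes only in rows, so rows that do not move let the fingers close, or fill a call up. It gives the time, the measured TCP pose, the force, the opening and the grip force at its end, in the units of the state.
- read_state(): the state, without advancing time (a new reading comes with each control period).
- read_camera(name): name is "side" or "top"; returns a dict with "image" (384x512x3 uint8, red, green, blue), "depth" (384x512 float32, m along the optical axis (not along the pixel's ray), 0 where there is no reading), "camera_matrix" (3x3 intrinsics, pixels), "xyz" and "orientation" of the camera in the world. Camera axes: x right, y up, looking along -z (the intrinsics and any distortion apply to the point x, -y, -z); pixel columns grow to the right and rows downward; lengths in m; the calibration is good to about 2 mm. A picture is of the moment at which its call begins.
- finish_job(): hands the job in; it is judged then, once.
The state is a dict: "clock": time; "joint_positions": joint angles; "qvel": joint speeds; "joint_torque": joint torques, N m; "tcp_pos": TCP position; "eef_rot": TCP orientation; "force": force on the tool from outside, world axes, zero at the start; "wrist_torque": the same for the moment, N m; "opening": opening from 0.0 (shut) to 1.0 (fully open); "grasp_force": force on a finger pad.
Only numpy, scipy, OpenCV 4.12 (cv2) and the standard library are available. Lean on these libraries where they do the work, as an engineer would, in place of code of your own. Each camera call takes 0.05 s, during which the arm holds its last target. There are 200 camera calls.

## Working session

There is one attempt and no reset: what is moved stays moved. The work goes in short steps, Python scripts to look and compute and a tool call to move; the robot and the scene stay as the last step left them, time stands still between calls to the robot, and variables do not carry over. Pictures are saved under pics/ and viewed, at most 10 in all, crops included, and the job is handed in when it is done.

Besides the shell and the picture viewer there is one more tool, called after "Emit:" by a JSON object that holds its "name" and its "arguments". play_rows: Moves the arm, as the interface text tells. Scaled input: -1 to 1 covers 25 mm each way for a shift and 0.15 rad each way for a turn. Its arguments: {"type":"object","properties":{"travel":{"type":"array","items":{"type":"array","items":{"type":"number"}}},"rotation":{"type":"array","items":{"type":"array","items":{"type":"number"}}},"jaw":{"type":"array","items":{"type":"number"}}},"required":["travel","rotation","jaw"]}

```bash
mkdir -p pics; cat > h.py <<'E'
import numpy as np, cv2
from scipy.spatial.transform import Rotation as R
from rig import *
def cloud(c):
    d=c["depth"]; K=c["camera_matrix"]; v,u=np.indices(d.shape)
    p=np.stack([(u-K[0,2])/K[0,0]*d,-(v-K[1,2])/K[1,1]*d,-d],-1)
    return p@R.from_quat(c["orientation"]).as_matrix().T+c["xyz"]
E
python3 - <<'E'
from h import *
for n in("top","side"):
    c=read_camera(n); cv2.imwrite(f"pics/{n}0.png",c["image"][:,:,::-1]); np.save(n+"0.npy",cloud(c)); print(n,c["xyz"],c["orientation"],c["camera_matrix"])
print(read_state())
E
```

```text
top [0.44693703 0.05471854 0.959624  ] [-0.07077567  0.0823273   0.75695043 -0.64439046] [[405.01439153   0.         264.62064734]
 [  0.         405.01439153 195.55814138]
 [  0.           0.           1.        ]]
side [ 0.31334045 -0.75148937  0.56204812] [ 0.51030805 -0.0958326  -0.14807368  0.84171016] [[482.05135046   0.         250.84877635]
 [  0.         482.05135046 193.46943883]
 [  0.           0.           1.        ]]
{'clock': 0.1, 'joint_positions': array([-1.20839020e+00,  3.53585267e-01,  1.63404094e+00, -2.85941636e-05,
        1.15520206e+00, -2.43012111e-03]), 'qvel': array([ 0.00098237, -0.00173352, -0.00179497,  0.00218024, -0.0002021 ,
        0.00203139]), 'joint_torque': array([-8.98593989e-04, -5.94914603e+01, -3.34932446e+01,  6.97718142e-02,
        1.84329035e-02, -3.16141643e-05]), 'tcp_pos': array([ 0.22282762, -0.58349306,  0.23894282]), 'eef_rot': array([ 9.83406665e-01,  1.81413753e-01, -1.23463678e-04, -6.05485866e-04]), 'force': array([0.56881102, 0.65033614, 1.26778176]), 'wrist_torque': array([ 0.04020781, -0.04548273, -0.02297346]), 'grasp_force': 0.0, 'opening': 1.0011822854793344}
```

View pics/top0.png

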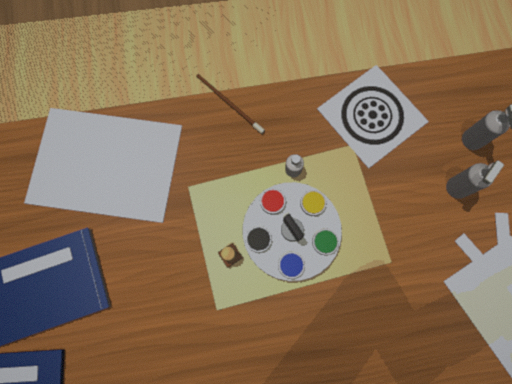

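View pics/side0.png

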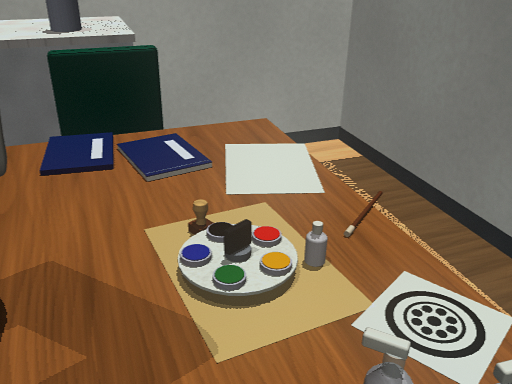

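The top view shows the tins: red (273,201), black (259,239), blue (291,265), green (326,242), yellow (313,203). The bar is near (292,229), the stamp at (230,254) and the bottle at (295,165).

```bash
cat >> h.py <<'E'
def meas(c,hint=None):
    P=cloud(c); h=cv2.cvtColor(c["image"],cv2.COLOR_RGB2HSV).astype(int); z=P[...,2]
    H,S,V=h[...,0],h[...,1],h[...,2]
    pads={"red":((H<8)|(H>172)),"yel":(H>18)&(H<28),"grn":(H>50)&(H<85),"blu":(H>110)&(H<128)}
    T={}
    for k,m in pads.items():
        m=m&(S>150)&(V>70)&(z>.033)&(z<.055)
        n,l,s,ce=cv2.connectedComponentsWithStats(m.astype(np.uint8))
        i=1+s[1:,4].argmax(); q=P[l==i]; T[k]=np.append((q[:,:2].min(0)+q[:,:2].max(0))/2,[np.median(q[:,2]),s[i,4]]); print(k,ce[i].round(1),T[k].round(4))
    # fit: p = a + 0.08*(cos(th+k72))
    from scipy.optimize import least_squares
    ks={"red":0,"blu":2,"grn":3,"yel":4}
    f=lambda x:np.concatenate([x[:2]+.08*np.array([np.cos(x[2]+ks[k]*2*np.pi/5),np.sin(x[2]+ks[k]*2*np.pi/5)])-T[k][:2] for k in ks])
    a=np.mean([T[k][:2] for k in ks],0); d=T["red"][:2]-a
    r=least_squares(f,[*a,np.arctan2(d[1],d[0])]); print("axis",r.x[:2].round(4),"red deg",np.degrees(r.x[2]).round(2),"res",np.abs(r.fun).max().round(4))
    return P,z,r.x
E
python3 - <<'E'
from h import *
c=read_camera("top"); P,z,x=meas(c)
dd=np.hypot(P[...,0]-x[0],P[...,1]-x[1])
m=((z>.012)&(z<.12)&(dd>.122)&(dd<.2)).astype(np.uint8)
n,l,s,ce=cv2.connectedComponentsWithStats(m)
for i in range(1,n):
    if s[i,4]<40: continue
    q=P[l==i]; 
    for lo,hi in((.012,.03),(.03,.06),(.06,.12)):
        w=q[(q[:,2]>lo)&(q[:,2]<hi)]
        if len(w)<4: continue
        e=(w.min(0)+w.max(0))/2; d=e[:2]-x[:2]
        print(ce[i].round(),lo,len(w),e.round(4),np.ptp(w,axis=0).round(3),"r",np.hypot(*d).round(4),"deg",np.degrees(np.arctan2(d[1],d[0])).round(1))
m=(z>.085)&(z<.105)&(dd<.045); q=P[m]; print("bar top",len(q),q.mean(0).round(4)); u=np.linalg.svd(q[:,:2]-q[:,:2].mean(0))[2][0]; print(np.degrees(np.arctan2(u[1],u[0])))
cv2.imwrite("pics/crop.png",cv2.resize(c["image"][145:285,200:350,::-1],None,fx=4,fy=4,interpolation=cv2.INTER_CUBIC))
E
```

```text
red [272.5 200.4] [6.324e-01 7.300e-03 4.410e-02 3.270e+02]
yel [313.1 202. ] [ 6.144e-01 -8.470e-02  4.400e-02  3.400e+02]
grn [322. 232.] [ 0.5426 -0.0919  0.0427  1.    ]
blu [291.4 264.7] [ 4.812e-01 -9.900e-03  4.410e-02  3.300e+02]
axis [ 0.5645 -0.025 ] red deg 27.01 res 0.0144
[294. 165.] 0.012 35 [ 0.7033 -0.0536  0.0213] [0.027 0.035 0.017] r 0.1417 deg -11.6
[294. 165.] 0.03 99 [ 0.7101 -0.0565  0.0456] [0.042 0.041 0.029] r 0.149 deg -12.2
[294. 165.] 0.06 195 [ 0.7104 -0.0574  0.0764] [0.036 0.039 0.033] r 0.1494 deg -12.5
[229. 255.] 0.012 165 [0.5268 0.1247 0.0208] [0.053 0.052 0.013] r 0.1544 deg 104.1
[229. 255.] 0.06 176 [0.5276 0.1242 0.0706] [0.031 0.031 0.021] r 0.1537 deg 103.9
bar top 214 [ 0.5593 -0.0252  0.0948]
-155.59686625104234
```

View pics/crop.png

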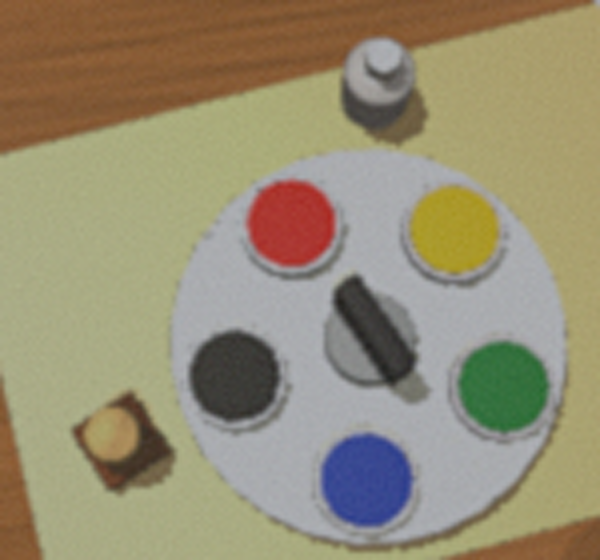

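Emit:
{"name": "play_rows", "arguments": {"travel": [[0.54, 0.9, 0], [0.54, 0.9, 0], [0.54, 0.9, 0], [0.54, 0.9, 0], [0.54, 0.9, 0]], "rotation": [[0, 0, 0.08], [0, 0, 0.08], [0, 0, 0.08], [0, 0, 0.08], [0, 0, 0.08]], "jaw": [1, 1, 1, 1, 1]}}

```text
clock: 0.65
tcp_pos: [0.2908, -0.4703, 0.2393]
eef_rot: [0.977, 0.211, -0.0, -0.0]
force: [0.8, -0.2, 0.2]
opening: 0.999
grasp_force: 0.0
```

Emit:
{"name": "play_rows", "arguments": {"travel": [[0.54, 0.9, 0], [0.54, 0.9, 0], [0.54, 0.9, 0], [0.54, 0.9, 0], [0.54, 0.9, 0]], "rotation": [[0, 0, 0], [0, 0, 0], [0, 0, 0], [0, 0, 0], [0, 0, 0]], "jaw": [1, 1, 1, 1, 1]}}

```text
clock: 1.15
tcp_pos: [0.3583, -0.3578, 0.2395]
eef_rot: [0.978, 0.211, -0.0, -0.0]
force: [-0.3, -0.1, -0.1]
opening: 0.999
grasp_force: 0.0
```

Emit:
{"name": "play_rows", "arguments": {"travel": [[0.54, 0.9, 0], [0.54, 0.9, 0], [0.54, 0.9, 0], [0.54, 0.9, 0], [0.54, 0.9, 0]], "rotation": [[0, 0, 0], [0, 0, 0], [0, 0, 0], [0, 0, 0], [0, 0, 0]], "jaw": [1, 1, 1, 1, 1]}}

```text
clock: 1.65
tcp_pos: [0.4258, -0.2453, 0.2395]
eef_rot: [0.978, 0.211, -0.0, -0.0]
force: [-0.2, -0.3, 0.8]
opening: 0.997
grasp_force: 0.0
```

```bash
sed -i 's/"red":((H<8)/"blk":None,"red":((H<8)/; s/(S>150)&(V>70)/(S>100)\&(V>40)/; s/"blk":None,//' h.py; python3 - <<'E'
from h import *
P,z,x=meas(read_camera("top"))
E
```

```text
red [272.5 200.3] [6.325e-01 7.000e-03 4.410e-02 3.660e+02]
yel [313.2 201.9] [ 6.141e-01 -8.540e-02  4.390e-02  3.670e+02]
grn [325.4 241.3] [ 5.207e-01 -9.550e-02  4.410e-02  3.560e+02]
blu [291.2 264.6] [ 4.819e-01 -1.030e-02  4.400e-02  3.900e+02]
axis [ 0.56   -0.0262] red deg 24.49 res 0.0004
```

Emit:
{"name": "play_rows", "arguments": {"travel": [[0.54, 0.88, 0], [0.54, 0.88, 0], [0.54, 0.88, 0], [0.54, 0.88, 0], [0.54, 0.88, 0]], "rotation": [[0, 0, 0], [0, 0, 0], [0, 0, 0], [0, 0, 0], [0, 0, 0]], "jaw": [1, 1, 1, 1, 1]}}

```text
clock: 2.2
tcp_pos: [0.4933, -0.1355, 0.2395]
eef_rot: [0.978, 0.211, -0.0, -0.0]
force: [0.3, -0.3, 0.3]
opening: 1.001
grasp_force: 0.0
```

Emit:
{"name": "play_rows", "arguments": {"travel": [[0.54, 0.88, 0], [0.54, 0.88, 0], [0.54, 0.88, 0], [0.54, 0.88, 0], [0.54, 0.88, 0]], "rotation": [[0, 0, 0], [0, 0, 0], [0, 0, 0], [0, 0, 0], [0, 0, 0]], "jaw": [1, 1, 1, 1, 1]}}

```text
clock: 2.7
tcp_pos: [0.5608, -0.0255, 0.2394]
eef_rot: [0.978, 0.211, -0.0, -0.0]
force: [0.2, -0.6, -0.1]
opening: 1.001
grasp_force: 0.0
```

```bash
python3 - <<'E'
from h import *
s=read_state(); print(s["tcp_pos"],s["joint_positions"]); M=R.from_quat(s["eef_rot"]).as_matrix(); print(np.degrees(np.arctan2(M[1,0],M[0,0])))
cv2.imwrite("pics/side1.png",read_camera("side")["image"][:,:,::-1])
E
```

```text
[ 0.56077766 -0.0255155   0.23938238] [-4.81249105e-02  2.55001077e-01  1.77121252e+00 -2.99725813e-05
  1.11578163e+00  1.09781468e+00]
24.34325459354242
```

View pics/side1.png

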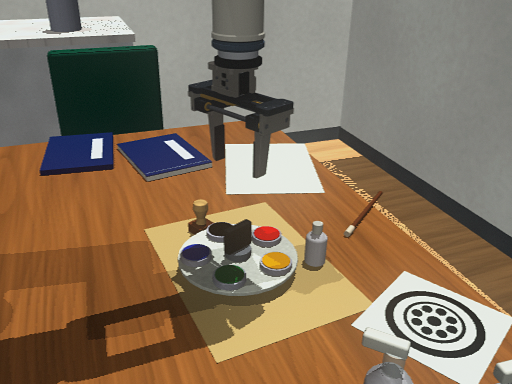

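The open gripper stands above the bar (237,237), with its fingers at (217,150) and (260,170). They straddle the bar and clear the bottle. Next I go down and close.

Emit:
{"name": "play_rows", "arguments": {"travel": [[0, 0, -0.63], [0, 0, -0.63], [0, 0, -0.63], [0, 0, -0.63], [0, 0, -0.63]], "rotation": [[0, 0, 0], [0, 0, 0], [0, 0, 0], [0, 0, 0], [0, 0, 0]], "jaw": [1, 1, 1, 1, 1]}}

```text
clock: 3.25
tcp_pos: [0.5602, -0.0266, 0.16]
eef_rot: [0.978, 0.211, -0.0, -0.0]
force: [0.6, 0.6, -0.1]
opening: 0.999
grasp_force: 0.0
```

Emit:
{"name": "play_rows", "arguments": {"travel": [[0, 0, -0.63], [0, 0, -0.63], [0, 0, -0.63], [0, 0, -0.63], [0, 0, -0.63]], "rotation": [[0, 0, 0], [0, 0, 0], [0, 0, 0], [0, 0, 0], [0, 0, 0]], "jaw": [1, 1, 1, 1, 1]}}

```text
clock: 3.75
tcp_pos: [0.5603, -0.0266, 0.0814]
eef_rot: [0.978, 0.211, -0.0, -0.0]
force: [-0.2, 0.5, -0.1]
opening: 0.999
grasp_force: 0.0
```

Emit:
{"name": "play_rows", "arguments": {"travel": [[0, 0, 0], [0, 0, 0], [0, 0, 0], [0, 0, 0], [0, 0, 0]], "rotation": [[0, 0, 0], [0, 0, 0], [0, 0, 0], [0, 0, 0], [0, 0, 0]], "jaw": [0.4, 0, -0.4, -0.5, -0.6]}}

```text
clock: 4.25
tcp_pos: [0.5609, -0.0264, 0.0828]
eef_rot: [0.978, 0.211, 0.001, 0.0]
force: [-0.5, 0.6, 0.2]
opening: 0.585
grasp_force: 0.0
```

Emit:
{"name": "play_rows", "arguments": {"travel": [[0, 0, 0], [0, 0, 0], [0, 0, 0], [0, 0, 0], [0, 0, 0]], "rotation": [[0, 0, 0], [0, 0, 0], [0, 0, 0], [0, 0, 0], [0, 0, 0]], "jaw": [-0.8, -1, -1, -1, -1]}}

```text
clock: 4.75
tcp_pos: [0.5598, -0.0251, 0.0821]
eef_rot: [0.978, 0.21, -0.0, -0.001]
force: [-2.0, 4.2, 1.5]
opening: 0.174
grasp_force: 30.0
```

Emit:
{"name": "play_rows", "arguments": {"travel": [[0, 0, 0], [0, 0, 0], [0, 0, 0], [0, 0, 0], [0, 0, 0]], "rotation": [[0, 0, 0.3], [0, 0, 0.5], [0, 0, 0.5], [0, 0, 0.5], [0, 0, 0.5]], "jaw": [-1, -1, -1, -1, -1]}}

```text
clock: 5.25
tcp_pos: [0.5598, -0.0251, 0.082]
eef_rot: [0.926, 0.377, -0.0, -0.001]
force: [-2.2, 8.3, 2.1]
opening: 0.172
grasp_force: 30.0
```

Emit:
{"name": "play_rows", "arguments": {"travel": [[0, 0, 0], [0, 0, 0], [0, 0, 0], [0, 0, 0], [0, 0, 0]], "rotation": [[0, 0, 0.5], [0, 0, 0.5], [0, 0, 0.5], [0, 0, 0.5], [0, 0, 0.5]], "jaw": [-1, -1, -1, -1, -1]}}

```text
clock: 5.75
tcp_pos: [0.5598, -0.0251, 0.082]
eef_rot: [0.84, 0.543, -0.0, -0.001]
force: [-3.4, 8.6, 2.6]
opening: 0.172
grasp_force: 30.0
```

Emit:
{"name": "play_rows", "arguments": {"travel": [[0, 0, 0], [0, 0, 0], [0, 0, 0], [0, 0, 0], [0, 0, 0]], "rotation": [[0, 0, 0.5], [0, 0, 0.5], [0, 0, 0.5], [0, 0, 0.3], [0, 0, 0]], "jaw": [-1, -1, -1, -1, -1]}}

```text
clock: 6.25
tcp_pos: [0.5598, -0.0251, 0.082]
eef_rot: [0.76, 0.65, 0.0, -0.001]
force: [-1.8, 8.1, 3.7]
opening: 0.172
grasp_force: 30.0
```

```bash
python3 - <<'E'
from h import *
s=read_state(); print(s["tcp_pos"],s["joint_positions"],s["force"]); M=R.from_quat(s["eef_rot"]).as_matrix(); print(np.degrees(np.arctan2(M[1,0],M[0,0])))
c=read_camera("top");cv2.imwrite("pics/top2.png",c["image"][:,:,::-1])
meas(c)
E
```

```text
[ 0.55983506 -0.02510802  0.08204084] [-0.04845886  0.45407453  1.89310526  0.00225958  0.79579088  0.10463041] [-1.84488991  8.09290253  3.70759042]
81.13791412369255
red [257.1 229.3] [5.721e-01 5.260e-02 4.430e-02 3.810e+02]Traceback (most recent call last):
  File "<stdin>", line 4, in <module>
  File "h.py", line 16, in meas
    i=1+s[1:,4].argmax(); q=P[l==i]; T[k]=np.append((q[:,:2].min(0)+q[:,:2].max(0))/2,[np.median(q[:,2]),s[i,4]]); print(k,ce[i].round(1),T[k].round(4))
        ~~~~~~~~~~~~~~^^
ValueError: attempt to get argmax of an empty sequence
```

View pics/top2.png

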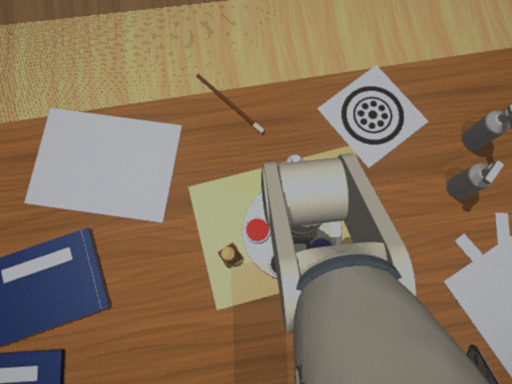

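The red pad has moved to (257,230) and the stamp at (230,254) is undisturbed. Red measures 81.2°, so about 21.2° remain.

Emit:
{"name": "play_rows", "arguments": {"travel": [[0, 0, 0], [0, 0, 0], [0, 0, 0], [0, 0, 0], [0, 0, 0]], "rotation": [[0, 0, 0.4], [0, 0, 0.6], [0, 0, 0.6], [0, 0, 0.6], [0, 0, 0.27]], "jaw": [-1, -1, -1, -1, -1]}}

```text
clock: 6.8
tcp_pos: [0.5598, -0.0251, 0.082]
eef_rot: [0.626, 0.78, 0.0, -0.001]
force: [-2.5, 8.7, 1.6]
opening: 0.173
grasp_force: 30.0
```

Emit:
{"name": "play_rows", "arguments": {"travel": [[0, 0, 0], [0, 0, 0], [0, 0, 0], [0, 0, 0], [0, 0, 0]], "rotation": [[0, 0, 0], [0, 0, 0], [0, 0, 0], [0, 0, 0], [0, 0, 0]], "jaw": [-1, -1, -1, -1, -1]}}

```text
clock: 7.3
tcp_pos: [0.5599, -0.0251, 0.082]
eef_rot: [0.627, 0.779, 0.0, -0.001]
force: [-3.6, 7.9, 3.1]
opening: 0.174
grasp_force: 30.0
```

```bash
python3 - <<'E'
from h import *
s=read_state(); M=R.from_quat(s["eef_rot"]).as_matrix(); print(np.degrees(np.arctan2(M[1,0],M[0,0])),s["tcp_pos"])
try: meas(read_camera("top"))
except ValueError: pass
E
```

```text
102.27672604484006 [ 0.55985969 -0.02509237  0.0820408 ]
red [259.4 241.9] [5.432e-01 5.190e-02 4.420e-02 3.890e+02]
```

Emit:
{"name": "play_rows", "arguments": {"travel": [[0, 0, 0], [0, 0, 0], [0, 0, 0], [0, 0, 0], [0, 0, 0]], "rotation": [[0, 0, 0], [0, 0, 0], [0, 0, 0], [0, 0, 0], [0, 0, 0]], "jaw": [-0.4, -0.2, 0, 0.1, 0.2]}}

```text
clock: 7.85
tcp_pos: [0.5605, -0.0265, 0.0821]
eef_rot: [0.627, 0.779, 0.0, 0.0]
force: [-0.7, 0.7, -0.4]
opening: 0.585
grasp_force: 0.0
```

Emit:
{"name": "play_rows", "arguments": {"travel": [[0, 0, 0.4], [0, 0, 0.6], [0, 0, 0.8], [0, 0, 0.9], [0, 0, 0.9]], "rotation": [[0, 0, 0], [0, 0, 0], [0, 0, 0], [0, 0, 0], [0, 0, 0]], "jaw": [0.2, 0.2, 0.2, 0.2, 0.2]}}

```text
clock: 8.35
tcp_pos: [0.5604, -0.0264, 0.1736]
eef_rot: [0.627, 0.779, 0.0, 0.0]
force: [0.0, -0.5, 0.2]
opening: 0.603
grasp_force: 0.0
```

Emit:
{"name": "play_rows", "arguments": {"travel": [[0, -0.5, 0.8], [0, -0.9, 0.5], [0, -0.9, 0.5], [0, -0.9, 0], [0, -0.9, 0]], "rotation": [[0, 0, 0], [0, 0, 0], [0, 0, 0], [0, 0, 0], [0, 0, 0]], "jaw": [0.2, 0.2, 0.2, 0.2, 0.2]}}

```text
clock: 8.85
tcp_pos: [0.5607, -0.1298, 0.2185]
eef_rot: [0.627, 0.779, 0.0, 0.001]
force: [-0.3, 0.3, -0.2]
opening: 0.604
grasp_force: 0.0
```

Emit:
{"name": "play_rows", "arguments": {"travel": [[0, -0.9, 0], [0, -0.9, 0], [0, -0.9, 0], [0, -0.9, 0], [0, -0.9, 0]], "rotation": [[0, 0, 0], [0, 0, 0], [0, 0, 0], [0, 0, 0], [0, 0, 0]], "jaw": [0.2, 0.2, 0.2, 0.2, 0.2]}}

```text
clock: 9.35
tcp_pos: [0.5604, -0.2424, 0.2179]
eef_rot: [0.627, 0.779, 0.0, 0.0]
force: [0.5, -0.2, 0.5]
opening: 0.599
grasp_force: 0.0
```

Emit:
{"name": "play_rows", "arguments": {"travel": [[0, -0.9, 0], [0, -0.9, 0], [0, -0.9, 0], [0, -0.6, 0], [0, 0, 0]], "rotation": [[0, 0, 0], [0, 0, 0], [0, 0, 0], [0, 0, 0], [0, 0, 0]], "jaw": [0.2, 0.2, 0.2, 0.2, 0.2]}}

```text
clock: 9.85
tcp_pos: [0.5604, -0.3254, 0.2175]
eef_rot: [0.628, 0.778, -0.0, 0.0]
force: [0.1, -0.3, 0.1]
opening: 0.606
grasp_force: 0.0
```

```bash
python3 - <<'E'
from h import *
c=read_camera("top");cv2.imwrite("pics/top3.png",c["image"][:,:,::-1])
P,z,x=meas(c)
dd=np.hypot(P[...,0]-x[0],P[...,1]-x[1])
for lo,hi in((.012,.03),(.06,.085)):
    w=P[(z>lo)&(z<hi)&(dd>.122)&(dd<.2)&(P[...,1]>.08)]; e=(w.min(0)+w.max(0))/2; d=e[:2]-x[:2]
    print(e.round(4),np.ptp(w,axis=0).round(3),np.hypot(*d),np.degrees(np.arctan2(d[1],d[0])))
E
```

```text
red [259.4 241.9] [5.432e-01 5.210e-02 4.400e-02 3.870e+02]
yel [278.3 200.3] [ 6.283e-01 -4.400e-03  4.370e-02  2.300e+01]
grn [310.2 200.1] [ 6.197e-01 -7.890e-02  4.410e-02  3.390e+02]
blu [326.4 237.8] [ 5.282e-01 -9.870e-02  4.400e-02  3.720e+02]
axis [ 0.5601 -0.0297] red deg 100.09 res 0.0123
[0.527  0.1245 0.0192] [0.053 0.052 0.014] 0.15777596890946932 102.10586258597027
[0.5276 0.124  0.0707] [0.031 0.031 0.019] 0.15714604073773142 101.9309583262781
```

View pics/top3.png

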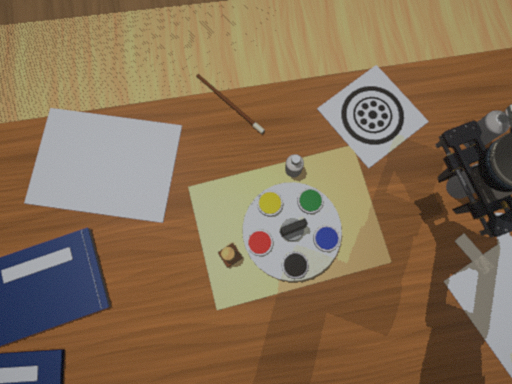

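```bash
python3 - <<'E'
from h import *
P=np.load("top0.npy")[100:205,445:512].reshape(-1,3); w=P[P[:,2]>.02]; print(len(w),w.min(0),w.max(0))
print(np.round(w[w[:,2]>.1][::25],3))
s=read_state();print(s["tcp_pos"],s["force"],s["qvel"].round(4))
E
```

```text
2325 [ 0.44693703 -0.53348918  0.02000137] [0.74199652 0.05471854 0.959624  ]
[[ 0.447  0.055  0.96 ]
 [ 0.741 -0.511  0.12 ]
 [ 0.718 -0.504  0.167]
 [ 0.713 -0.505  0.174]
 [ 0.709 -0.504  0.177]
 [ 0.707 -0.504  0.176]
 [ 0.708 -0.504  0.169]
 [ 0.71  -0.502  0.161]
 [ 0.711 -0.501  0.153]
 [ 0.715 -0.501  0.14 ]
 [ 0.718 -0.497  0.129]
 [ 0.72  -0.489  0.12 ]
 [ 0.726 -0.487  0.101]
 [ 0.703 -0.511  0.148]
 [ 0.707 -0.507  0.134]
 [ 0.707 -0.497  0.132]
 [ 0.71  -0.492  0.122]
 [ 0.712 -0.485  0.114]
 [ 0.447  0.055  0.96 ]
 [ 0.698 -0.519  0.128]
 [ 0.698 -0.506  0.127]
 [ 0.698 -0.504  0.123]
 [ 0.697 -0.503  0.12 ]
 [ 0.693 -0.506  0.122]
 [ 0.69  -0.513  0.122]
 [ 0.693 -0.497  0.108]
 [ 0.69  -0.503  0.101]
 [ 0.628 -0.441  0.119]
 [ 0.623 -0.45   0.124]
 [ 0.621 -0.442  0.126]
 [ 0.624 -0.43   0.117]
 [ 0.603 -0.444  0.179]
 [ 0.606 -0.433  0.166]
 [ 0.614 -0.434  0.133]
 [ 0.618 -0.421  0.117]
 [ 0.598 -0.437  0.178]
 [ 0.604 -0.431  0.153]
 [ 0.61  -0.427  0.127]
 [ 0.613 -0.415  0.114]
 [ 0.592 -0.428  0.179]
 [ 0.599 -0.431  0.148]
 [ 0.603 -0.424  0.129]
 [ 0.605 -0.418  0.118]
 [ 0.585 -0.432  0.179]
 [ 0.586 -0.418  0.179]
 [ 0.593 -0.431  0.136]
 [ 0.595 -0.426  0.126]
 [ 0.595 -0.42   0.12 ]
 [ 0.594 -0.416  0.116]
 [ 0.596 -0.414  0.102]
 [ 0.575 -0.421  0.178]
 [ 0.573 -0.419  0.179]
 [ 0.581 -0.454  0.119]
 [ 0.586 -0.421  0.102]
 [ 0.58  -0.427  0.112]
 [ 0.578 -0.429  0.103]]
[ 0.56030461 -0.32421973  0.21729362] [ 0.25171894  0.88323142 -0.21106341] [ 0.0232 -0.0064  0.0177  0.0068 -0.0005  0.0068]
```

The top view shows red at (259,242), on the line from the hub to the stamp at (230,254). Red measures about 102.3° and the stamp 102.3°. The stamp and bottle have not moved, and the gripper is clear.

```bash
python3 -c "from rig import *; print(finish_job())"
```

```text
the job is handed in; nothing more can be done
None
```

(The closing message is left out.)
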